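Move the slide carrier to the green station and lift off its tray

ROBOT

A 7-joint arm with a two-finger parallel gripper is mounted at the origin on a cart in front of the work surface, level with it; the furniture and walls round the work are solid. World frame = base frame: x ahead of the robot, y to its left, z up, the work surface at z = 0. Lengths are in m, angles in rad, forces in N, time in s.
With the tool pointing down it reaches from about 0.4 to 0.875 m from the base axis. Payload 6.5 kg.
Tool frame: the origin (TCP) lies midway between the tips of the shut fingers; the grasp point (between the pads) lies 19 mm behind it; z points along the fingers, y is the line along which they close (so a half turn about z gives the same grasp; the last joint's range is limited). The gripper opens to 85 mm and grips with 20 to 120 N. Pads are 22 mm wide; open, the fingers measure 114 mm over their backs; the gripper's body (76 mm by 85 mm) begins 54 mm behind the grasp point. The pads swing forward as they close: fully open they stand 13 mm farther back than shut.
Start: joints at [-1.198, 0.536, -0.004, 1.538, 0.003, 1.067, -0.071], TCP at [0.276, 0.588, 0.231] pointing down, gripper open.
Joint ranges: [-2.7, 2.7], [-0.37, 2.16], [-1.27, 1.26], [0.24, 2.4], [-1.31, 4.45], [0.19, 1.91], [-2.76, 2.76]. Speed limits (rad/s): [2.39, 2.39, 3.14, 3.14, 3.14, 3.14, 3.14].

INTERFACE

Orientations are given as a unit quaternion [x, y, z, w].
In Python, from workcell import * gives the robot as it stands.
- The arm moves only by the tool jog_arm, never from a script. Its argument "increments" is a list of rows, each a list of 3 entries, a list of its own where there are three numbers: the opening, from 0 (shut) to 1 (fully open), then the shift along the tool's x, y, z in units of 0.25 m (1.0 is 0.25 m), then the turn about the tool's z in units of pi/4 rad (1.0 is pi/4 rad). A call has 1 to 12 rows; each row is the pose to reach, as a shift and turn from the pose commanded when the call began, along the tool's axes at that moment; what a row does not reach only later rows make up. A row lasts 1/12 s, in which the tool goes at most 41.7 mm and 7.16 degrees, less where a joint would pass 70% of its speed; a pose out of reach is approached as far as the arm can. A call with a number of a shift or a turn outside -1 to 1 is refused whole. A call with a gripper value outside its range is refused whole. The fingers move at their own pace and stop on an object; "grip_force" is the grip in N (left out, the last holds). Time passes only in rows, so rows that repeat a pose let the fingers close. It gives the time, the measured TCP pose, the force, the opening and the grip force at its end, in the units of the state.
- state(): the state, without advancing time (a new reading comes with each control period).
- capture(name): name is "scene" or "top" or "wrist"; returns the picture (400x640x3 uint8, red, green, blue); there is no depth.
- camera_params(name): a dict with "vfov" (degrees; the focal length in pixels is half the picture's height over the tangent of half this angle, whatever the lens; pixels are square), "cx", "cy" (the principal point, pixels), "k1" (the pictures are not rectified: a ray, as slopes to the right and down, at radius r is drawn at 1 + k1 r^2 times it, then the intrinsics apply), "R" (3x3) and "t" (3): a world point X has camera coordinates R X + t; the wrist camera has in their place "tool_from_camera" (4x4, takes a point from camera to tool coordinates, whose origin is the TCP and whose axes are the flange's). Camera axes: x right, y down, z forward; pixel columns grow to the right and rows downward; lengths in m; the calibration is good to about 2 mm. A picture is of the moment at which its call begins: read the wrist's pose just before it. camera_params takes no time and is no camera call.
- sign_off(): hands the job in; it is judged then, once.
The state is a dict: "clock": time; "qpos": joint angles; "qd": joint speeds; "effort": joint torques, N m; "ee_pos": TCP position; "orientation": TCP orientation; "wrist_force": force on the tool from outside, world axes, zero at the start; "torque": the same for the moment, N m; "opening": finger opening in m; "gripper_force": force on a finger pad.
Only numpy, scipy, OpenCV 4.12 (cv2) and the standard library are available. Lean on these libraries where they do the work, as an engineer would, in place of code of your own. Each camera call takes 0.05 s, during which the arm holds its last target. There are 200 camera calls.

TASK

Slide the carrier along its rail from the middle station to the station marked by the green flag, with the wooden slide tray riding on it, so that the carrier's middle stands squarely in front of the flag (to within a centimetre). Then leave the carrier there, take the tray and lift it about 12 cm clear above the carrier, and finish while holding it in the gripper, still and level in the air. Do not tip the tray, and leave the specimen pot, beaker and timer alone.

Things in the scene. Friction and masses are not known exactly. Their poses are not given: they have to be found in the camera images.
- rail: Fixed indexing rail on the table: aluminium base 62 x 360 mm, 8 mm thick, with a steel bar on it. Origin: centre of the underside, on the table; its y axis runs along the rail, z up. Three stations on the centre line, at y = -75, 0 and +75 mm; the carrier stops at about +-95 mm.
- carrier: Carrier that slides along the rail only (rail's y axis); starts at the middle station. Axes parallel to the rail's; origin at table height on the rail's centre line, below the centre of the deck. Aluminium deck 90 (x) x 136 (y) mm; black lips 7.5 mm high hold the tray's ends and corners, the middle of the tray's long sides is free. A thin red pointer stands out of its +x edge, at its middle.
- handle (a point): Middle of the carrier's red upright round handle, 18 mm in diameter, 40 mm high (from 46 to 86 mm above the table), 83 mm to the robot's side (-x of the rail) of the carrier's centre. Room for fingers all round; grip it or push against it.
- deck (a point): Centre of the carrier's deck top, 40 mm above the table. The slide is stiff with friction (3 to 4 N moves it slowly) and stays where it is left; nothing clicks at the stations.
- green_station (a point): Point on the rail's centre line at the green-flagged station, at deck-top height: the point deck comes to this point when the carrier is in that station. Its axes are those of the flag, parallel to the rail's.
- green_flag: Fixed upright sign with a green plate 44 mm wide, 58 mm high in all, behind the rail (75 mm to its +x side) beside the station where the carrier must go. It is at either end station. Origin on the table.
- white_flag: The same with a white plate, at the other end station: not to be used.
- tray: Open wooden slide tray with glass slides standing in it, 48 (x) x 116 (y) mm, walls 30 mm high, slides to 38 mm, about 0.1 to 0.2 kg; origin at the centre of its underside. It stands loose on the carrier's deck, long side along the rail to within a few degrees. Grip it across its 48 mm width at the middle of its length.
- specimen_pot: Bystander: specimen pot with white lid, 50 mm in diameter, 58 mm high, on the table beyond the rail; origin under its centre.
- beaker: Bystander: small glass beaker, 44 mm in diameter, 57 mm high, on the table beyond the rail; origin under its centre.
- timer: Bystander: bench timer lying on the table to the right of the rail, 62 x 66 x 18 mm; origin under its centre.
Not all that is in view belongs to the job. What is meant by the tray is not blue, and is the larger of those in its own colour.

How it is judged:
On the way:
1. the carrier rests in the green station with the tray on it (horizontal distance between deck and green_station below 0.011 m and linear speed of carrier below 0.02 m/s and horizontal distance between tray and deck below 0.015 m and z of tray in the frame of deck below 0.008 m and angle between tray's own z axis and vertical below 0.1 rad), for 0.3 s.
At the end, for the whole second after the job is handed in: The tray is held in the fingers, its underside at least 80 mm above the carrier's deck, level to within 0.12 rad (7 degrees), still (under 20 mm/s and 0.15 rad/s), touching the carrier nowhere; the carrier is still within 11 mm of the green station (z of tray in the frame of deck above 0.08 m and contact force between tray and the fingers above 1 N and contact force between tray and carrier below 0.05 N and angle between tray's own z axis and vertical below 0.12 rad and linear speed of tray below 0.02 m/s and angular speed of tray below 0.15 rad/s and horizontal distance between deck and green_station below 0.011 m); the arm keeps its last pose, push and grip.
It fails at once if the tray is tipped by more than 0.35 rad (20 degrees) (angle between tray's own z axis and vertical above 0.35 rad).
It fails at once if the specimen pot is moved by more than 15 mm (distance of specimen_pot from where it was at the start of the episode above 0.015 m).
It fails at once if the beaker is moved by more than 15 mm (distance of beaker from where it was at the start of the episode above 0.015 m).
It fails at once if the timer is moved by more than 15 mm (distance of timer from where it was at the start of the episode above 0.015 m).
It also fails if it takes over 45 s, if anything falls off the work surface, if the arm or the gripper's body presses on something with over 40 N, if the wrist force passes 120 N, or if a joint passes its speed limit or range.

## Working session

There is one attempt and no reset: what is moved stays moved. The work goes in short steps, Python scripts to look and compute and a tool call to move; the robot and the scene stay as the last step left them, time stands still between calls to the robot, and variables do not carry over. Pictures are saved under pics/ and viewed, at most 10 in all, crops included, and the job is handed in when it is done.

Besides the shell and the picture viewer there is one more tool, called after "Request:" by a JSON object that holds its "name" and its "arguments". jog_arm: Moves the arm, as the interface text tells. Shifts and turns lie within -1 to 1; 1 stands for 0.25 m of shift or pi/4 rad of turn. Its arguments: {"type":"object","properties":{"increments":{"type":"array","items":{"type":"array"}},"grip_force":{"type":"number"}},"required":["increments"]}

```bash
mkdir -p pics; cat > h.py <<'E'
from workcell import *
import numpy as np, cv2
from scipy.spatial.transform import Rotation as Ro
def cam(name, st=None):
    p=camera_params(name); f=200/np.tan(np.radians(p["vfov"])/2)
    K=np.array([[f,0,p["cx"]],[0,f,p["cy"]],[0,0,1]])
    if name=="wrist":
        T=np.array(p["tool_from_camera"]); Rt=Ro.from_quat(st["orientation"]).as_matrix()
        Rwc=Rt@T[:3,:3]; C=Rt@T[:3,3]+np.array(st["ee_pos"])
    else:
        Rwc=np.array(p["R"]).T; C=-Rwc@np.array(p["t"])
    return K,p["k1"],Rwc,C
def ray(c,uv):
    K,k1,R,C=c
    n=cv2.undistortPoints(np.array(uv,float).reshape(-1,1,2),K,np.array([k1,0,0,0,0.])).reshape(-1,2)
    return C,np.c_[n,np.ones(len(n))]@R.T
def onz(c,uv,z):
    C,d=ray(c,uv); return C+d*((z-C[2])/d[:,2])[:,None]
def proj(c,X):
    K,k1,R,C=c
    q=(np.atleast_2d(X)-C)@R; n=q[:,:2]/q[:,2:]; r=(n**2).sum(1,keepdims=True)
    n=n*(1+k1*r); return n*[K[0,0],K[1,1]]+[K[0,2],K[1,2]]
def shot(name,fn=None):
    st=state(); im=capture(name)[:,:,::-1].copy()
    if fn: cv2.imwrite("pics/"+fn,im)
    return im,cam(name,st),st
E
python3 - <<'E'
from h import *
a,_,s=shot("scene","s1.png"); b,c,_=shot("top","t1.png"); print(s)
print(c)
E
```

```text
{'clock': 0.0, 'qpos': array([-1.19822078,  0.53718237, -0.00442894,  1.53887089,  0.00260988,
        1.06730374, -0.07120079]), 'qd': array([-0.00059275, -0.00089315,  0.00076103,  0.00120319,  0.00039917,
       -0.00113306, -0.00061561]), 'effort': array([-3.72394970e-04, -5.83414292e+01,  1.04816671e+00, -2.59108740e+01,
        1.22514585e-02,  9.37677833e-03,  1.68205247e-05]), 'ee_pos': array([0.27589555, 0.58784063, 0.23040356]), 'orientation': array([ 2.17599042e-01,  9.76037849e-01, -8.70957958e-04, -1.21178354e-04]), 'wrist_force': array([-0.48443571, -0.15449435, -0.02359599]), 'torque': array([-0.00508686,  0.01891855, -0.00212858]), 'gripper_force': 0.0, 'opening': 0.0852494703536227}
(array([[495.21508471,   0.        , 318.26491032],
       [  0.        , 495.21508471, 202.82917229],
       [  0.        ,   0.        ,   1.        ]]), -0.04949130242084681, array([[-0.09696757, -0.97289786,  0.20992153],
       [-0.99528667,  0.09450777, -0.02174204],
       [ 0.00131357, -0.21104037, -0.97747646]]), array([0.27793393, 0.28168375, 1.49177015]))
```

View pics/s1.png

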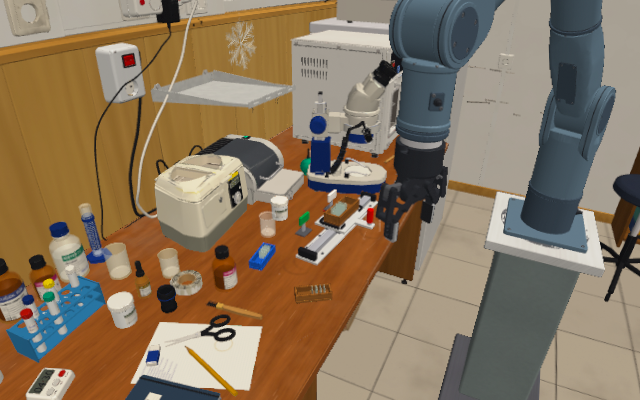

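View pics/t1.png

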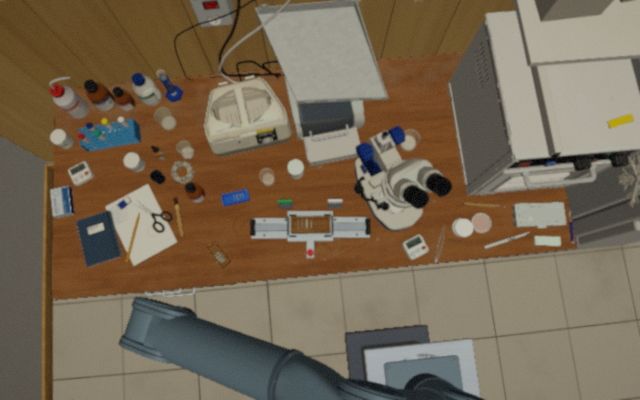

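The scene view shows the rail with the green flag at its left end and the white one at the right. In the top view the rail spans (252,228) to (370,228), the handle is at (311,253), the green flag at (285,203), the white flag at (335,202) and the tray at (310,226).

```bash
python3 - <<'E'
from h import *
im=cv2.imread("pics/t1.png"); c=cam("top")
cv2.imwrite("pics/tc.png",cv2.resize(im[180:270,235:390],None,fx=5,fy=5,interpolation=cv2.INTER_CUBIC))
hsv=cv2.cvtColor(im,cv2.COLOR_BGR2HSV).astype(int); H,S,V=hsv[...,0],hsv[...,1],hsv[...,2]
def reg(m,u0,u1,v0,v1):
    ys,xs=np.nonzero(m[v0:v1,u0:u1]); return np.c_[xs+u0,ys+v0]
r=reg(((H<8)|(H>172))&(S>150)&(V>80),300,322,242,262); print("red",len(r),r.mean(0),onz(c,[r.mean(0)],.084))
g=reg((H>50)&(H<85)&(S>90),270,300,190,215); print("green",len(g),g.mean(0),g.min(0),g.max(0),onz(c,[g.mean(0)],.05))
w=reg((S<40)&(V>150),322,350,193,209); print("white",len(w),w.mean(0),w.min(0),w.max(0),onz(c,[w.mean(0)],.05))
b=reg((S<60),245,375,212,246); print("rail",len(b), cv2.minAreaRect(b.astype(np.float32)))
E
```

```text
red 20 [309.9  252.05] [[0.43980875 0.28799507 0.084     ]]
green 48 [284.20833333 201.25      ] [278 200] [291 203] [[0.60217542 0.35019333 0.05      ]]
white 39 [334.66666667 200.02564103] [328 199] [341 201] [[0.59135066 0.20009695 0.05      ]]
rail 2241 ((312.5, 228.5), (33.0, 123.0), 90.0)
```

View pics/tc.png

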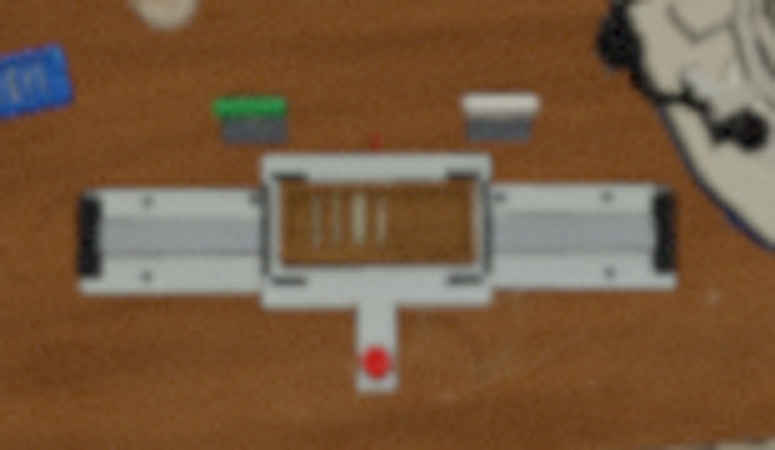

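The crop shows the flags 150 mm apart and the rail yawed about -4°. The tray (crop (378,223)) sits on the deck, and the pointer at crop (375,140) marks the middle.

Request:
{"name": "jog_arm", "arguments": {"increments": [[1,[-0.1,-0.09,0],-0.1],[1,[-0.25,-0.22,0],-0.2],[1,[-0.4,-0.35,0],-0.3],[1,[-0.5,-0.45,0],-0.4],[1,[-0.6,-0.55,0],-0.47],[1,[-0.7,-0.65,0],-0.47],[1,[-0.8,-0.72,0],-0.47],[1,[-0.87,-0.77,0],-0.47],[1,[-0.9,-0.8,0],-0.47],[1,[-0.9,-0.8,0],-0.47],[1,[-0.9,-0.8,0],-0.47]]}}

```text
clock: 1.02
ee_pos: [0.3943, 0.3126, 0.2312]
orientation: [0.035, 0.999, 0.0, -0.0]
wrist_force: [-0.3, -0.1, -0.3]
opening: 0.0856
gripper_force: 0.0
```

```bash
python3 - <<'E'
from h import *
im,c,s=shot("wrist","w1.png"); R=Ro.from_quat(s["orientation"]).as_matrix()
print(s["clock"],s["ee_pos"],R.round(3).tolist(),np.abs(s["qd"]).max())
hsv=cv2.cvtColor(im,cv2.COLOR_BGR2HSV).astype(int); H,S,V=hsv[...,0],hsv[...,1],hsv[...,2]
m=(((H<8)|(H>172))&(S>150)&(V>80)).astype(np.uint8)
n,l,st,ce=cv2.connectedComponentsWithStats(m)
for i in range(1,n):
    if st[i,4]>15: print("red",st[i],ce[i],onz(c,[ce[i]],.086)[0].round(4),onz(c,[ce[i]],.04)[0].round(4))
m=((H>50)&(H<85)&(S>90)).astype(np.uint8)
n,l,st,ce=cv2.connectedComponentsWithStats(m)
for i in range(1,n):
    if st[i,4]>30: print("green",st[i],ce[i],onz(c,[ce[i]],.05)[0].round(4))
print(proj(c,[[.4398,.288,.086],[.602,.35,.058],[.591,.2,.058]]))
E
```

```text
1.0167 [0.39429635 0.3125989  0.23122119] [[-0.998, 0.069, -0.0], [0.069, 0.998, 0.0], [0.0, 0.0, -1.0]] 0.023682787666314944
red [295 215  15  23 262] [302.85114504 226.59923664] [0.4349 0.291  0.086 ] [0.4527 0.2867 0.04  ]
red [ 53 217   9   6  39] [ 56.82051282 219.71794872] [0.4084 0.0226 0.086 ] [ 0.4218 -0.0248  0.04  ]
green [342 317  32  15 402] [356.90547264 323.93532338] [0.5982 0.3501 0.05  ]
[[300.4968047  230.86323664]
 [357.64116165 330.40248422]
 [247.55533755 329.94573591]]
```

View pics/w1.png

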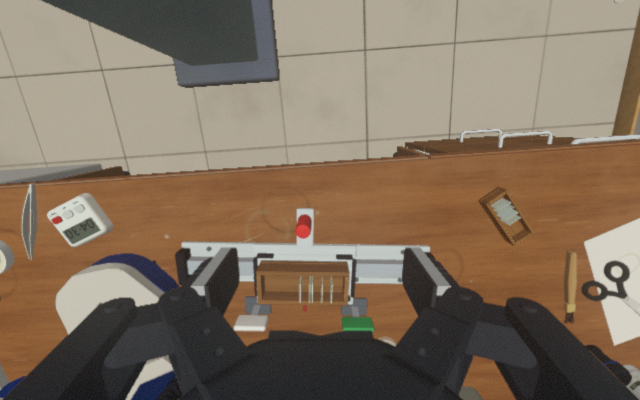

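The wrist view shows the handle top at about (303,222), the tray at (303,283), green flag at (357,324) and white flag at (252,323), all consistent with the top view. Going down over the handle.

Request:
{"name": "jog_arm", "arguments": {"increments": [[1,[-0.1,-0.05,0.05],0],[1,[-0.18,-0.084,0.15],0],[1,[-0.182,-0.084,0.3],0],[1,[-0.182,-0.084,0.42],0],[1,[-0.182,-0.084,0.54],0],[1,[-0.182,-0.084,0.64],0],[1,[-0.182,-0.084,0.7],0],[1,[-0.182,-0.084,0.7],0],[1,[-0.182,-0.084,0.7],0]]}}

```text
clock: 1.82
ee_pos: [0.4376, 0.2892, 0.0557]
orientation: [0.034, 0.999, -0.0, -0.001]
wrist_force: [0.8, 0.1, -0.1]
opening: 0.0851
gripper_force: 0.0
```

Request:
{"name": "jog_arm", "arguments": {"increments": [[0,[0,0,0],0],[0,[0,0,0],0],[0,[0,0,0],0],[0,[0,0,0],0],[0,[0,0,0],0],[0,[0,0,0],0],[0,[0,0,0],0],[0,[0,0,0],0],[0,[0,0,0],0],[0,[0,0,0],0]], "grip_force": 25}}

```text
clock: 2.65
ee_pos: [0.4392, 0.2883, 0.057]
orientation: [0.035, 0.999, 0.001, 0.0]
wrist_force: [-1.1, 0.5, 6.0]
opening: 0.017
gripper_force: 25.4
```

Handle gripped; sliding 75 mm towards the green station.

Request:
{"name": "jog_arm", "arguments": {"increments": [[0,[0,0.01,0],0],[0,[0,0.03,0],0],[0,[0,0.06,0],0],[0,[0,0.09,0],0],[0,[0,0.12,0],0],[0,[0,0.15,0],0],[0,[0,0.18,0],0],[0,[0,0.21,0],0],[0,[0,0.24,0],0],[0,[0,0.27,0],0],[0,[0,0.29,0],0],[0,[0,0.3,0],0]]}}

```text
clock: 3.65
ee_pos: [0.4456, 0.362, 0.057]
orientation: [0.035, 0.999, -0.0, 0.001]
wrist_force: [1.6, -3.0, 5.7]
opening: 0.0172
gripper_force: 25.5
```

Request:
{"name": "jog_arm", "arguments": {"increments": [[0,[0,0,0],0],[0,[0,0,0],0],[0,[0,0,0],0]]}}

```text
clock: 3.9
ee_pos: [0.4457, 0.3624, 0.057]
orientation: [0.035, 0.999, 0.001, 0.001]
wrist_force: [3.3, -0.8, 4.9]
opening: 0.0174
gripper_force: 25.4
```

```bash
python3 - <<'E'
from h import *
a,_,s=shot("scene","s2.png"); im,c,_=shot("top","t2.png")
cv2.imwrite("pics/c2.png",np.hstack([cv2.resize(im[190:265,240:340],(400,300),interpolation=cv2.INTER_CUBIC),cv2.resize(a[175:265,280:400],(400,300),interpolation=cv2.INTER_CUBIC)]))
E
```

```text
(no output)
```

View pics/c2.png

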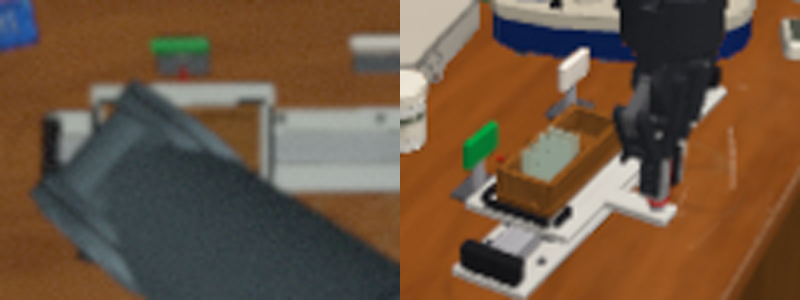

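Top half: pointer at crop (183,75) is right in front of the green plate (181,45). Scene half: the tray still sits between the lips. Released and up next.

Request:
{"name": "jog_arm", "arguments": {"increments": [[1,[0,0,0],0],[1,[0,0,0],0],[1,[0,0,0],0],[1,[0,0,0],0],[1,[0,0,0],0],[1,[0,0,0],0],[1,[0,0,0],0],[1,[0,0,-0.05],0],[1,[0,0,-0.15],0],[1,[0,0,-0.25],0]]}}

```text
clock: 4.83
ee_pos: [0.4435, 0.362, 0.1196]
orientation: [0.035, 0.999, -0.001, -0.001]
wrist_force: [0.1, -0.3, 0.3]
opening: 0.0855
gripper_force: 0.0
```

Request:
{"name": "jog_arm", "arguments": {"increments": [[1,[0,0,-0.15],0],[1,[0,0,-0.3],0],[1,[0,0,-0.42],0],[1,[0,0,-0.5],0],[1,[0,0,-0.5],0],[1,[0,0,-0.5],0],[1,[0,0,-0.5],0]]}}

```text
clock: 5.42
ee_pos: [0.4435, 0.362, 0.2435]
orientation: [0.035, 0.999, -0.0, -0.0]
wrist_force: [-0.8, -0.4, -0.4]
opening: 0.0855
gripper_force: 0.0
```

```bash
python3 - <<'E'
from h import *
im,c,s=shot("wrist","w2.png"); print(s["clock"],s["ee_pos"],s["qpos"].round(3))
u,v=proj(c,[[.528,.357,.07]])[0].astype(int); print(u,v)
u0,v0=max(0,u-100),max(0,v-75)
print(u0,v0); cv2.imwrite("pics/w2c.png",cv2.resize(im[v0:v0+150,u0:u0+200],None,fx=4,fy=4,interpolation=cv2.INTER_CUBIC))
E
```

```text
5.4167 [0.44351931 0.36202941 0.24348325] [-0.778  0.391  0.019  1.737 -0.009  1.014  0.746]
320 250
220 175
```

View pics/w2c.png

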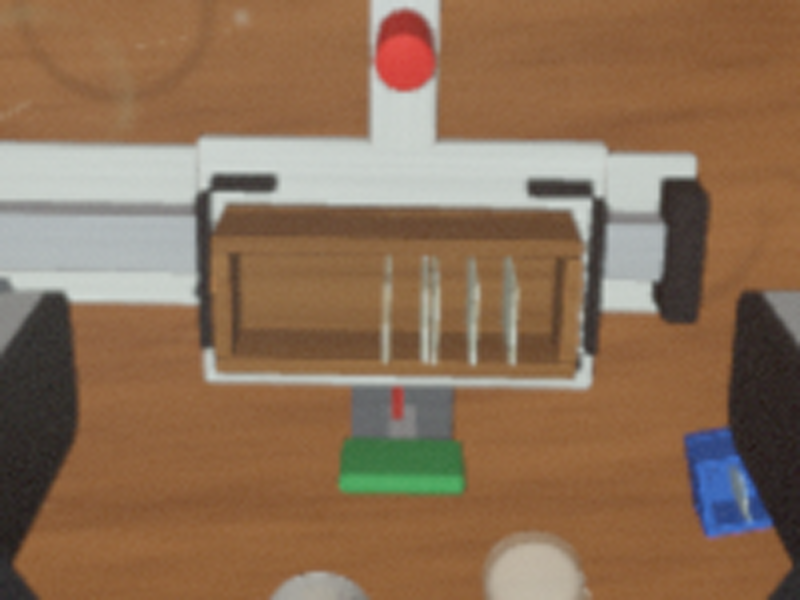

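The wrist crop shows the pointer (398,400) in line with the green plate's middle (402,467), and the tray still level between the lips. Its top rim corners are at about (212,238), (583,243), (581,377) and (211,370).

```bash
python3 - <<'E'
from h import *
s=state(); c=cam("wrist",s)
p=lambda q:np.array(q,float)/4+[220,175]
P=onz(c,p([(212,238),(583,243),(581,377),(211,370)]),.07); print(P.round(4),"centre",P.mean(0))
print(np.linalg.norm(P[1]-P[0]),np.linalg.norm(P[2]-P[1]))
d=P[1]-P[0]+P[2]-P[3]; print("tray y angle",np.degrees(np.arctan2(d[1],d[0])))
D=onz(c,p([(198,140),(606,146),(592,386),(208,380)]),.04); print("deck",D.mean(0),D.round(4)); d=D[1]-D[0]+D[2]-D[3];print(np.degrees(np.arctan2(d[1],d[0])))
print("pointer",onz(c,p([(398,404)]),.036),"flag top",onz(c,p([(402,440),(402,492)]),.058),"handle",onz(c,p([(405,58)]),.086))
R=Ro.from_quat(s["orientation"]).as_matrix()
t=P.mean(0)-s["ee_pos"]; print("tool shift units to tray",(R.T@t)/.25)
E
```

```text
[[0.5022 0.3    0.07  ]
 [0.5116 0.4132 0.07  ]
 [0.5575 0.4114 0.07  ]
 [0.5471 0.2944 0.07  ]] centre [0.52958511 0.35476038 0.07      ]
0.11353197086718222 0.045961796146346254
tray y angle 85.09852820573524
deck [0.52929276 0.35601011 0.04      ] [[0.4799 0.293  0.04  ]
 [0.491  0.4258 0.04  ]
 [0.5788 0.4193 0.04  ]
 [0.5675 0.2859 0.04  ]]
85.17222442188384
pointer [[0.58376221 0.35115411 0.036     ]] flag top [[0.58418191 0.35259554 0.058     ]
 [0.6043433  0.35120485 0.058     ]] handle [[0.44587497 0.36302854 0.086     ]]
tool shift units to tray [-0.3473073  -0.00333276  0.69099162]
```

Carrier is within about 1.5 mm of the station. Moving above the tray while turning 91°.

Request:
{"name": "jog_arm", "arguments": {"increments": [[0.85,[-0.06,0,0],0.12],[0.85,[-0.14,0,0],0.27],[0.85,[-0.22,0,0],0.42],[0.85,[-0.29,0,0],0.57],[0.85,[-0.33,0,0],0.72],[0.85,[-0.343,0,0],0.87],[0.85,[-0.343,0,0],1.0],[0.85,[-0.343,0,0],1.0]]}}

```text
clock: 6.13
ee_pos: [0.529, 0.3559, 0.242]
orientation: [0.416, 0.909, -0.002, -0.0]
wrist_force: [0.9, -0.6, -1.3]
opening: 0.0728
gripper_force: 0.0
```

Request:
{"name": "jog_arm", "arguments": {"increments": [[0.85,[0,0,0],0.14],[0.85,[0,0,0.1],0.28],[0.85,[0,0,0.2],0.42],[0.85,[0,0,0.25],0.57],[0.85,[0,0,0.3],0.72],[0.85,[0,0,0.3],0.87],[0.85,[0,0,0.3],1.0],[0.85,[0,0,0.3],1.02],[0.85,[0,0,0.3],1.02],[0.85,[0,0,0.3],1.02]]}}

```text
out of range
```

```bash
python3 - <<'E'
from h import *
im,c,s=shot("wrist","w3.png"); print(s["clock"],s["ee_pos"],s["qpos"].round(3),s["opening"],s["wrist_force"]); R=Ro.from_quat(s["orientation"]).as_matrix();print(R.round(3).tolist())
E
```

```text
6.1333 [0.52904543 0.35588924 0.24200166] [-0.809  0.511  0.21   1.57  -0.115  1.076  0.141] 0.07281518054760204 [ 0.92824723 -0.61140189 -1.2820765 ]
[[-0.653, 0.757, -0.002], [0.757, 0.653, -0.002], [-0.0, -0.003, -1.0]]
```

View pics/w3.png

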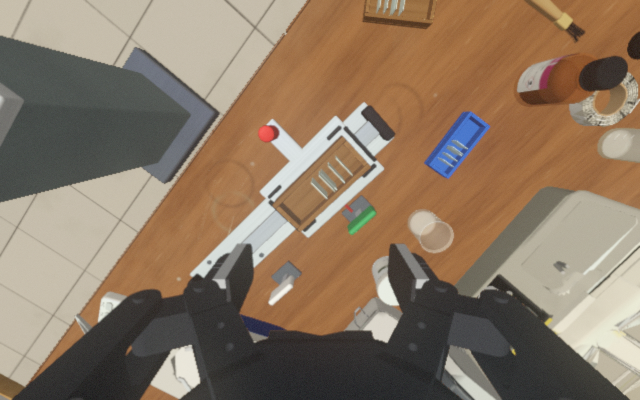

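The wrist view shows the tray at (325,185), centred ahead of the fingers, half-turned; the second call was refused for 1.02. Finishing the turn with 1.0.

Request:
{"name": "jog_arm", "arguments": {"increments": [[0.85,[0,0,0],0.14],[0.85,[0,0,0.1],0.28],[0.85,[0,0,0.2],0.42],[0.85,[0,0,0.25],0.57],[0.85,[0,0,0.3],0.72],[0.85,[0,0,0.3],0.87],[0.85,[0,0,0.3],1.0],[0.85,[0,0,0.3],1.0],[0.85,[0,0,0.3],1.0],[0.85,[0,0,0.3],1.0]]}}

```text
clock: 7.02
ee_pos: [0.5293, 0.3565, 0.1686]
orientation: [0.73, 0.684, -0.0, -0.0]
wrist_force: [0.4, -1.0, -0.2]
opening: 0.0729
gripper_force: 0.0
```

```bash
python3 - <<'E'
from h import *
im,c,s=shot("wrist","w4.png"); print(s["clock"],s["ee_pos"],s["opening"],s["wrist_force"]); R=Ro.from_quat(s["orientation"]).as_matrix();print(R.round(3).tolist())
u,v=proj(c,[[.529,.3555,.07]])[0].astype(int); u0,v0=max(0,u-120),max(0,v-90)
print(u0,v0); cv2.imwrite("pics/w4c.png",cv2.resize(im[v0:v0+180,u0:u0+240],None,fx=10/3,fy=10/3,interpolation=cv2.INTER_CUBIC))
E
```

```text
7.0167 [0.5293218  0.35649366 0.16861722] 0.07290899969903336 [ 0.43475024 -0.98346342 -0.2449605 ]
[[0.065, 0.998, -0.0], [0.998, -0.065, -0.0], [-0.0, -0.0, -1.0]]
198 114
```

View pics/w4c.png

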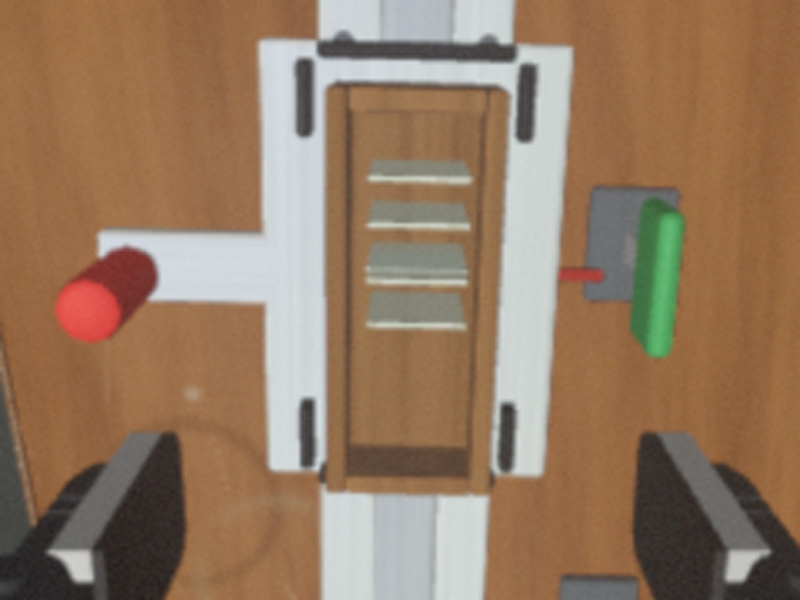

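The crop shows the tray rim corners at about (328,88), (508,90), (491,493) and (327,490), with the fingers to either side and the pointer (580,275) at the middle of the flag's base (633,244)/plate.

```bash
python3 - <<'E'
from h import *
s=state(); c=cam("wrist",s)
p=lambda q:np.array(q,float)*.3+[198,114]
P=onz(c,p([(328,88),(508,90),(491,493),(327,490)]),.07); print(P.round(4),"centre",P.mean(0))
d=P[0]-P[3]+P[1]-P[2]; print("tray y angle",np.degrees(np.arctan2(d[1],d[0])))
D=onz(c,p([(260,40),(573,46),(544,476),(269,470)]),.04); print("deck",D.mean(0),D.round(4))
B=onz(c,p([(635,245)]),.004);print("flag base",B,"pointer",onz(c,p([(582,275)]),.036))
R=Ro.from_quat(s["orientation"]).as_matrix()
t=P.mean(0)-s["ee_pos"]; print("units",(R.T@t)/.25)
E
```

```text
[[0.5138 0.4134 0.07  ]
 [0.5595 0.4099 0.07  ]
 [0.5506 0.2961 0.07  ]
 [0.5033 0.3002 0.07  ]] centre [0.53179461 0.35489158 0.07      ]
tray y angle 85.11622610735009
deck [0.53143031 0.35543697 0.04      ] [[0.4932 0.426  0.04  ]
 [0.5813 0.4186 0.04  ]
 [0.5699 0.2846 0.04  ]
 [0.4813 0.2926 0.04  ]]
flag base [[0.60751671 0.350416   0.004     ]] pointer [[0.58370204 0.3501174  0.036     ]]
units [-0.00570137  0.00989398  0.39499267]
```

Request:
{"name": "jog_arm", "arguments": {"increments": [[0.85,[-0.006,0.006,0.04],0.026],[0.85,[-0.006,0.006,0.12],0.026],[0.85,[-0.006,0.006,0.2],0.026],[0.85,[-0.006,0.006,0.28],0.026],[0.85,[-0.006,0.006,0.36],0.026],[0.85,[-0.006,0.006,0.43],0.026],[0.85,[-0.006,0.006,0.48],0.026],[0.85,[-0.006,0.006,0.498],0.026],[0.85,[-0.006,0.006,0.498],0.026],[0.85,[-0.006,0.006,0.498],0.026]]}}

```text
clock: 7.9
ee_pos: [0.5314, 0.355, 0.0447]
orientation: [0.738, 0.675, 0.0, 0.0]
wrist_force: [0.1, -0.4, 0.9]
opening: 0.0725
gripper_force: 0.0
```

Request:
{"name": "jog_arm", "arguments": {"increments": [[0.4,[0,0,0],0],[0.4,[0,0,0],0],[0.4,[0,0,0],0],[0.4,[0,0,0],0],[0.4,[0,0,0],0],[0.4,[0,0,0],0],[0.4,[0,0,0],0],[0.4,[0,0,0],0]], "grip_force": 30}}

```text
clock: 8.57
ee_pos: [0.5316, 0.3555, 0.0456]
orientation: [0.738, 0.675, 0.001, -0.0]
wrist_force: [-0.9, -1.2, 6.3]
opening: 0.0473
gripper_force: 32.3
```

Gripped at 47 mm. Lifting slowly 12 cm.

Request:
{"name": "jog_arm", "arguments": {"increments": [[0.4,[0,0,-0.01],0],[0.4,[0,0,-0.03],0],[0.4,[0,0,-0.06],0],[0.4,[0,0,-0.1],0],[0.4,[0,0,-0.15],0],[0.4,[0,0,-0.2],0],[0.4,[0,0,-0.26],0],[0.4,[0,0,-0.32],0],[0.4,[0,0,-0.38],0],[0.4,[0,0,-0.43],0],[0.4,[0,0,-0.47],0],[0.4,[0,0,-0.48],0]], "grip_force": 40}}

```text
clock: 9.57
ee_pos: [0.532, 0.3555, 0.1668]
orientation: [0.738, 0.675, 0.002, 0.0]
wrist_force: [0.6, 0.2, -1.8]
opening: 0.047
gripper_force: 41.8
```

Request:
{"name": "jog_arm", "arguments": {"increments": [[0.4,[0,0,0],0],[0.4,[0,0,0],0],[0.4,[0,0,0],0],[0.4,[0,0,0],0],[0.4,[0,0,0],0],[0.4,[0,0,0],0]]}}

```text
clock: 10.07
ee_pos: [0.5307, 0.3548, 0.1638]
orientation: [0.738, 0.675, -0.0, -0.0]
wrist_force: [0.5, -0.1, -1.6]
opening: 0.0473
gripper_force: 41.8
```

```bash
python3 - <<'E'
from h import *
a,_,s=shot("scene"); w,_,_=shot("wrist"); print(s["ee_pos"],s["opening"],s["gripper_force"],s["wrist_force"],s["qd"].round(3))
cv2.imwrite("pics/c5.png",np.hstack([cv2.resize(a[145:265,270:430],(400,300),interpolation=cv2.INTER_CUBIC),cv2.resize(w[:300],(400,188))[:300] if 0 else cv2.resize(w[60:360,120:520],(400,300))]))
E
```

```text
[0.53070411 0.3547839  0.16378615] 0.047323485119862854 41.76619682712044 [ 0.46386124 -0.09996309 -1.62501705] [-0.    -0.003  0.002 -0.002  0.     0.     0.002]
```

View pics/c5.png

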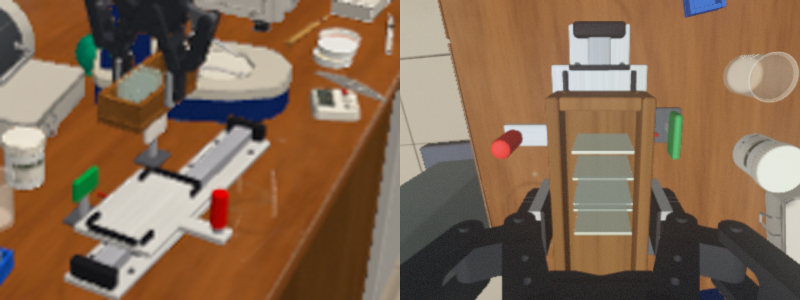

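The scene half shows the tray held level in the fingers at (140,100), well above the empty carrier. The carrier still stands at the green flag (88,185), and the arm is still.

```bash
python3 -c "
from workcell import *
print(sign_off())"
```

```text
the job is handed in; nothing more can be done
None
```

The job is handed in: the carrier stands about 2 mm from the green station by my camera measurements, and the tray is held still and level about 12 cm above it; sign-off returned no verdict.

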